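# Stamp the incident report and put the stamp away

## Task

The self-inking stamp is lying on its back: grip it firmly by its round knob, lift it clear of the table as it lies, then ease your grip so that its heavy frame swings down until it hangs upright, and tighten again. Set it flat inside the printed red box of the form on the clipboard, red index tab towards the bottom of the form (away from the clip), and press the knob all the way down; do not print anywhere else. Then stand the stamp gently upright in the shallow black tray, without knocking the radio or the mug.

Things in the scene. Friction and masses are not known exactly. Their poses are not given: they have to be found in the camera images.
- stamp: self-inking stamp, 142 mm tall, 0.34 kg: steel frame with grey top 76 wide (y) x 50 deep (x) x 80 high, then a thin stem and black knob. Origin: centre of the frame's underside (print side); z runs from there to the knob, x from front to back. Starts lying on its back: front up, z level, origin 25 mm up. Upright at rest, the origin is on the surface. Weight is in the frame, 50 mm from the origin
- knob (a point): centre of the black knob, on its z axis 125 mm from its origin. Pinch along stamp y: the knob has flat cheeks (39 mm apart, 22 mm across) with rubber pips (42 mm over both). Gripped with 60 N or more it keeps its angle; under 30 N only the pips bear (some 15 N per mm of opening) and it swings base down about the pinch line, hanging plumb after 2 s at 5-8 N; under 4 N it may drop. Lying: 25 mm up
- index_tab (a point): middle of the red index tab (44 x 12 mm) on the stamp's front (-x) face, 25 mm in front of the stamp's z axis and 69 mm from its underside; marks the side that faces the bottom of the form. It faces up while the stamp lies on its back
- stamp_plunger (a joint): travel in m of knob and stem towards the frame: 0 up, 0.012 fully pressed. A spring pushes back with about 4 N at the start and 12 N fully down, and returns the knob when let go. Pressing to the bottom with the frame on a surface prints
- stamp_box (a point): centre of the red-outlined stamp box printed on the form, on the paper's surface (5 mm above the table). The box is 104 mm along its y by 80 mm along its x; x points to the top of the form (the clip), -x to its bottom, z up
- clipboard: blue A5 clipboard, 250 x 180 mm, 4 mm thick, fixed to the table, holding a white form; origin at the centre of its underside, x towards the steel clip at the top of the form (clip 19 mm high, 91 to 122 mm from the origin)
- tray: shallow black desk tray, fixed, 130 mm (x) x 150 mm (y) outside, rim 14 mm high, walls 4 mm, floor 4 mm thick; origin at the centre of its underside, so the floor is 4 mm above it. The stamp stands in it at any angle about the vertical; the tray is on the other side of the clipboard from the stamp's start
- radio: black handheld radio lying on its back, 125 x 56 x 36 mm with a 85 mm aerial along its x; origin at the centre of its underside; bystander, loose
- mug: white mug, 82 mm across, 92 mm high, handle at its y; origin at the centre of its underside; bystander, loose
There are look-alikes about, which are no part of the job. Leave any brown look-alike of the stamp alone.

How it is judged:
By the outcome, as a careful person would: the job done as asked, in the order asked, and still so for the second after the job is handed in, with the robot touching nothing.
It also fails if it takes over 58 s, if anything falls off the work surface, if the arm or the gripper's body presses on something with over 40 N, if the wrist force passes 120 N, or if a joint passes its speed limit or range.

## Robot

A 6-joint arm with a two-finger parallel gripper is mounted at the origin on the work surface. World frame = base frame: x ahead of the robot, y to its left, z up, the work surface at z = 0. Lengths are in m, angles in rad, forces in N, time in s.
With the tool pointing down it reaches from about 0.35 to 0.975 m from the base axis. Payload 4.9 kg.
Tool frame: the origin (TCP) lies on the mounting face of the last link; the fingertips stand 173 mm ahead of it and the grasp point (between the pads) lies 155 mm ahead of it; z points along the fingers, y is the line along which they close (so a half turn about z gives the same grasp; the last joint's range is limited). The gripper opens to 85 mm and grips with 20 to 120 N. Pads are 22 mm wide; open, the fingers measure 114 mm over their backs; the gripper's body (76 mm by 85 mm) begins 54 mm behind the grasp point. The pads swing forward as they close: fully open they stand 13 mm farther back than shut.
Start: joints at [1.145, 0.053, 1.613, -0, 1.476, -0.119], TCP at [0.189, 0.596, 0.405] pointing down, gripper open.
Joint ranges: [-3.01, 3.01], [-1.01, 2.22], [0.06, 2.58], [-1.02, 4.17], [0.09, 2.62], [-3.14, 3.14]. Speed limits (rad/s): [2.57, 2.57, 3.14, 3.14, 3.14, 3.14].

## Interface

Orientations are given as a rotation vector (axis times angle).
In Python, from station import monitor, eyes, finish_job gives the robot as it stands. The module is installed in compiled form; this text tells all that it offers.
- The arm moves only by the tool step_arm, never from a script. Its argument "commands" is a list of rows, each a list of 3 entries, a list of its own where there are three numbers: the opening in per cent of the stroke, from 0 (shut) to 100 (fully open), then the shift along the tool's x, y, z in mm, then the turn about the tool's z in degrees. In form: [[hand, [x, y, z], yaw], ...]. A call has 1 to 12 rows; each row is the pose to reach, as a shift and turn from the pose commanded when the call began, along the tool's axes at that moment; what a row does not reach only later rows make up. A row lasts 1/8 s, in which the tool goes at most 62.5 mm and 10.7 degrees, less where a joint would pass 70% of its speed; a pose out of reach is approached as far as the arm can. A call with a gripper value outside its range is refused whole. The fingers move at their own pace and stop on an object; "squeeze" is the grip in N (left out, the last holds). Time passes only in rows, so rows that repeat a pose let the fingers close. It gives the time, the measured TCP pose, the force, the opening and the grip force at its end, in the units of the state.
- monitor.get_obs(): the state, without advancing time (a new reading comes with each control period).
- eyes.get_image(name): name is "scene" or "top" or "wrist"; returns the picture (384x512x3 uint8, red, green, blue); there is no depth.
- eyes.camera_info(name): a dict with "camera_matrix" (3x3 intrinsics, pixels), "k1" (the pictures are not rectified: a ray, as slopes to the right and down, at radius r is drawn at 1 + k1 r^2 times it, then the intrinsics apply), "extrinsics" (4x4, takes a point from camera to world coordinates). Camera axes: x right, y down, z forward; pixel columns grow to the right and rows downward; lengths in m; the calibration is good to about 2 mm. A picture is of the moment at which its call begins: read the wrist's pose just before it. camera_info takes no time and is no camera call; for the wrist camera it gives the pose at the moment of the call.
- finish_job(): hands the job in; it is judged then, once.
The state is a dict: "t": time; "q": joint angles; "dq": joint speeds; "effort": joint torques, N m; "tool_pos": TCP position; "tool_rot": TCP orientation; "contact_force": force on the tool from outside, world axes, zero at the start; "wrist_torque": the same for the moment, N m; "opening": finger opening in m; "grip_force": force on a finger pad.
Only numpy, scipy, OpenCV 4.12 (cv2) and the standard library are available. Lean on these libraries where they do the work, as an engineer would, in place of code of your own. Each camera call takes 0.05 s, during which the arm holds its last target. There are 200 camera calls.

## Working session

There is one attempt and no reset: what is moved stays moved. The work goes in short steps, Python scripts to look and compute and a tool call to move; the robot and the scene stay as the last step left them, time stands still between calls to the robot, and variables do not carry over. Pictures are saved under pics/ and viewed, at most 10 in all, crops included, and the job is handed in when it is done.

Besides the shell and the picture viewer there is one more tool, called after ">>>" in YAML: its name, and indented under it one key for each argument. step_arm: Moves the arm, as the interface text tells. Its arguments: {"type":"object","properties":{"commands":{"type":"array"},"squeeze":{"type":"number"}},"required":["commands"]}

```bash
mkdir -p pics; cat > h.py <<'E'
import numpy as np, cv2
from station import monitor, eyes, finish_job
from scipy.spatial.transform import Rotation as R
def ray(info,u,v):
    K=np.array(info["camera_matrix"]);E=np.array(info["extrinsics"])
    d=np.array([(u-K[0,2])/K[0,0],(v-K[1,2])/K[1,1]]);s=d.copy()
    for _ in range(20): s=d/(1+info["k1"]*(s@s))
    return E[:3,3],E[:3,:3]@np.array([s[0],s[1],1])
def onz(info,u,v,z):
    o,d=ray(info,u,v); return o+d*(z-o[2])/d[2]
def proj(info,p):
    K=np.array(info["camera_matrix"]);E=np.array(info["extrinsics"])
    c=E[:3,:3].T@(np.array(p)-E[:3,3]);s=c[:2]/c[2];s=s*(1+info["k1"]*(s@s))
    return K[0,0]*s[0]+K[0,2],K[1,1]*s[1]+K[1,2]
def shot(n,f):
    i=eyes.camera_info(n);im=eyes.get_image(n);cv2.imwrite("pics/"+f,im[:,:,::-1]);return im,i
E
python3 - <<'E'
from h import *
o=monitor.get_obs();print({k:np.round(v,3) for k,v in o.items()})
for n in("scene","top"):
    im,i=shot(n,n+"0.png");print(n,np.round(i["camera_matrix"],1).tolist(),i["k1"],np.round(i["extrinsics"],3).tolist())
a=cv2.imread("pics/scene0.png");b=cv2.imread("pics/top0.png")
cv2.imwrite("pics/a.png",cv2.resize(a,(800,600)));cv2.imwrite("pics/b.png",cv2.resize(b,(800,600)))
E
```

```text
{'t': np.float64(0.0), 'q': array([ 1.145,  0.053,  1.614, -0.   ,  1.476, -0.119]), 'dq': array([-0.002,  0.   , -0.001, -0.002,  0.   ,  0.   ]), 'effort': array([ 2.0000e-03, -3.9368e+01, -3.7018e+01,  0.0000e+00,  7.0000e-03,
       -0.0000e+00]), 'tool_pos': array([0.189, 0.596, 0.403]), 'tool_rot': array([-4.800e-01, -3.104e+00,  3.000e-03]), 'contact_force': array([0.849, 0.656, 0.021]), 'wrist_torque': array([-0.048,  0.033, -0.048]), 'grip_force': np.float64(0.0), 'opening': np.float64(0.086)}
scene [[372.0, 0.0, 261.7], [0.0, 372.0, 186.2], [0.0, 0.0, 1.0]] -0.08265170431859978 [[-0.023, 0.677, -0.735, 1.418], [1.0, 0.012, -0.02, 0.055], [-0.005, -0.736, -0.677, 0.864], [0.0, 0.0, 0.0, 1.0]]
top [[398.7, 0.0, 267.6], [0.0, 398.7, 188.4], [0.0, 0.0, 1.0]] -0.13077769413979323 [[-0.008, -0.988, 0.151, 0.379], [-1.0, 0.009, 0.006, 0.033], [-0.007, -0.151, -0.988, 1.198], [0.0, 0.0, 0.0, 1.0]]
```

View pics/a.png

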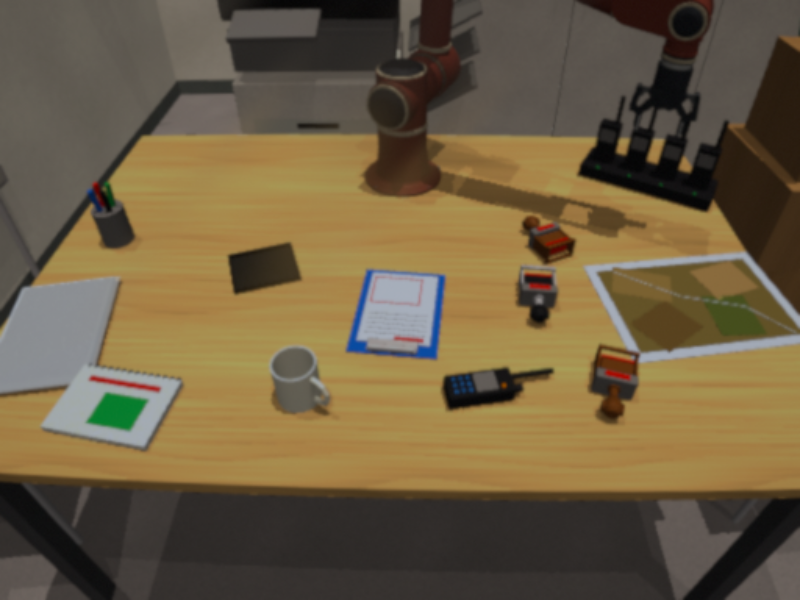

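View pics/b.png

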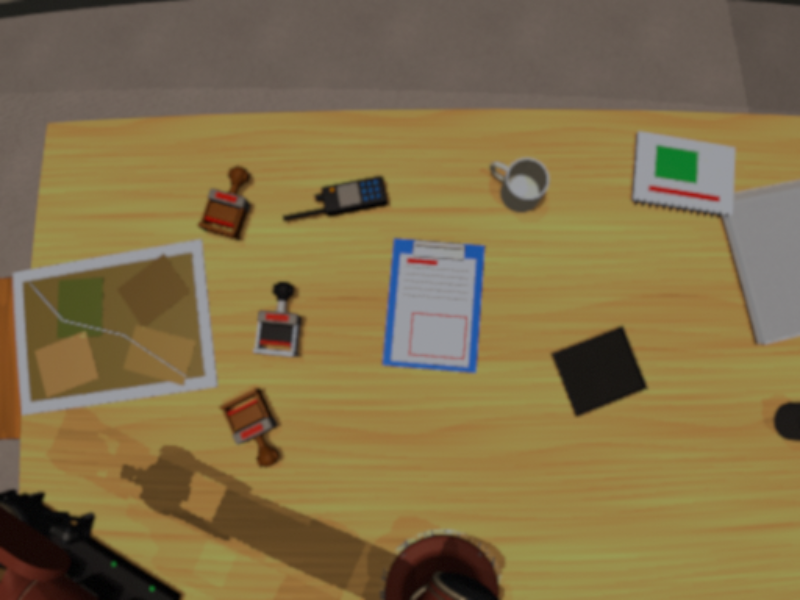

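Both views show the wanted stamp: black knob at about (283,290) in the top view (800 px wide), grey frame at (277,330). The look-alikes are the brown stamps with knobs at (238,175) and (265,455). The clipboard is at (435,305) with its clip at the far end and the red box at (438,336). The tray is at (600,371); the dark notebook-like disc at (790,420) is the pen pot. The radio is at (350,195) and the mug at (522,185).

I choose the one with the black knob and grey frame.

```bash
cat > m.py <<'E'
from h import *
i=eyes.camera_info("top");im=cv2.imread("pics/top0.png");hsv=cv2.cvtColor(im,cv2.COLOR_BGR2HSV)
def comps(mask,roi,n=3):
    m=np.zeros_like(mask);x0,y0,x1,y1=roi;m[y0:y1,x0:x1]=mask[y0:y1,x0:x1]
    c,_=cv2.findContours(m,cv2.RETR_EXTERNAL,cv2.CHAIN_APPROX_NONE);return sorted(c,key=cv2.contourArea)[::-1][:n]
def rect(name,c,z):
    P=np.array([onz(i,*p,z)[:2] for p in c[:,0].astype(float)],np.float32)
    r=cv2.minAreaRect(P*1000);print(name,len(c),np.round(r[0],1),np.round(r[1],1),round(r[2],1),np.round(cv2.boxPoints(r)).tolist())
dark=(hsv[:,:,2]<60).astype(np.uint8)*255
for c in comps(dark,(160,175,200,200),2): rect("knob",c,.025)
notwood=((hsv[:,:,1]<110)).astype(np.uint8)*255
for c in comps(notwood,(155,175,200,235),2): rect("stamp",c,.04)
red=(((hsv[:,:,0]<8)|(hsv[:,:,0]>170))&(hsv[:,:,1]>60)&(hsv[:,:,2]>70)).astype(np.uint8)*255
for c in comps(red,(160,190,200,235),3): rect("tab",c,.05)
for c in comps(red,(255,190,305,235),3): rect("box",c,.005)
blue=cv2.inRange(hsv,(95,120,50),(125,255,255))
for c in comps(blue,(235,145,320,245),1): rect("board",c,.004)
for c in comps(dark,(340,200,420,275),1): rect("tray",c,.014)
for c in comps(dark,(180,110,255,145),1): rect("radio",c,.03)
cv2.imwrite("pics/crop.png",cv2.resize(im[165:245,140:320],None,fx=4.4,fy=4.4,interpolation=cv2.INTER_CUBIC))
E
python3 m.py
```

```text
knob 32 [568.8 299.3] [35.  33.8] 45.4 [[544.0, 299.0], [569.0, 275.0], [593.0, 300.0], [569.0, 324.0]]
stamp 163 [512.5 303.6] [ 86.5 138. ] 84.2 [[440.0, 267.0], [577.0, 254.0], [585.0, 340.0], [448.0, 354.0]]
tab 36 [514.5 304.4] [47.8 17.6] 89.6 [[506.0, 281.0], [523.0, 280.0], [524.0, 328.0], [506.0, 328.0]]
tab 44 [468.1 306.2] [59.9  9.5] 86.8 [[462.0, 277.0], [471.0, 276.0], [474.0, 336.0], [465.0, 336.0]]
box 3 [515.3 -50.1] [3. 3.] 89.4 [[514.0, -52.0], [517.0, -52.0], [517.0, -49.0], [514.0, -49.0]]
box 2 [525.3  50.7] [3. 0.] 179.6 [[527.0, 51.0], [527.0, 51.0], [524.0, 51.0], [524.0, 51.0]]
box 2 [450.1  57.2] [3. 0.] 179.6 [[452.0, 57.0], [452.0, 57.0], [449.0, 57.0], [449.0, 57.0]]
board 453 [543.6   9.7] [176.  245.4] 84.8 [[413.0, -67.0], [658.0, -89.0], [674.0, 86.0], [429.0, 108.0]]
tray 162 [ 410.9 -304.3] [124.3 146.6] 19.8 [[328.0, -256.0], [377.0, -394.0], [494.0, -352.0], [445.0, -214.0]]
radio 232 [746.3 202.9] [ 57.8 201.7] 10.9 [[699.0, 296.0], [737.0, 98.0], [794.0, 109.0], [755.0, 307.0]]
```

View pics/crop.png

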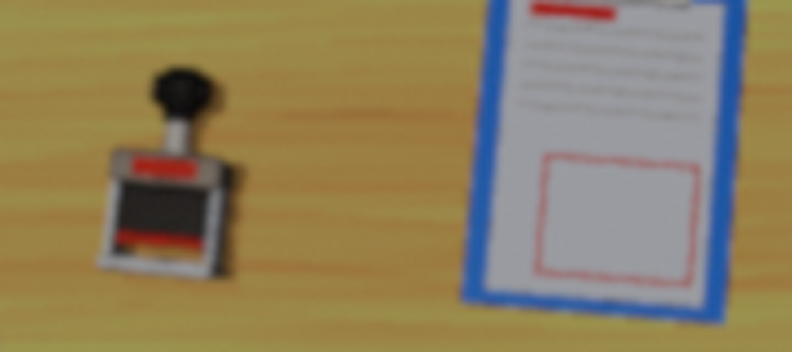

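The crop confirms it: black knob at (183,93), grey top with red tab at (165,167), open grey frame below; the box has corners at about (545,153), (700,165), (690,285) and (537,270).

```bash
cat > go.py <<'E'
from h import *
import sys
# target grasp point x y z (m), heading deg of stamp z-axis (tool y normal to it)
def go(x,y,z,head,off=.155):
    o=monitor.get_obs();M=R.from_rotvec(o["tool_rot"]).as_matrix();p=o["tool_pos"]
    d=M.T@(np.array([x,y,z+off])-p)
    ty=M[:,1];cur=np.degrees(np.arctan2(ty[1],ty[0]))
    w=(head+90-cur+90)%180-90   # world yaw needed, mod 180
    print("t",round(float(o["t"]),2),"pos",np.round(p*1000,1),"toolz",np.round(M[:,2],3),"shift",np.round(d*1000,1),"yaw",round(-w,2),"q",np.round(o["q"],2),"open",round(float(o["opening"]),4),"grip",round(float(o["grip_force"]),1),"F",np.round(o["contact_force"],1))
if __name__=="__main__": go(*map(float,sys.argv[1:]))
E
python3 go.py .569 .2995 .20 -5.3; python3 -c "
from h import *
E=np.array(eyes.camera_info('wrist')['extrinsics']);o=monitor.get_obs();M=R.from_rotvec(o['tool_rot']).as_matrix()
print(np.round(M.T@E[:3,:3],3),M.T@(E[:3,3]-o['tool_pos']),np.round(M,3))"
```

```text
t 0.1 pos [188.6 595.6 403.6] toolz [-0.001 -0.002 -1.   ] shift [-452.  -167.3   48.8] yaw -12.28 q [ 1.15  0.05  1.61  0.    1.48 -0.12] open 0.0856 grip 0.0 F [-0.1 -0.  -0.2]
[[-0.001 -0.947 -0.321]
 [ 1.    -0.001 -0.001]
 [ 0.001 -0.321  0.947]] [ 0.08263037 -0.00103361  0.03120399] [[-0.953  0.302 -0.001]
 [ 0.302  0.953 -0.002]
 [ 0.    -0.002 -1.   ]]
```

>>> step_arm:
  commands:
    - [100,[-55,-20,6],-3]
    - [100,[-112,-41,12],-6]
    - [100,[-170,-63,18],-10]
    - [100,[-226,-84,24],-12.3]
    - [100,[-283,-105,30],-12.3]
    - [100,[-340,-126,36],-12.3]
    - [100,[-396,-147,43],-12.3]
    - [100,[-452,-167,49],-12.3]
    - [100,[-452,-167,49],-12.3]
    - [100,[-452,-167,49],-12.3]

```text
t: 1.35
tool_pos: [0.569, 0.3001, 0.3551]
tool_rot: [-0.145, -3.137, 0.0]
contact_force: [-0.3, 0.2, 0.8]
opening: 0.0857
grip_force: 0.0
```

```bash
python3 go.py .569 .2995 .025 -5.3; python3 - <<'E'
from h import *
im,i=shot("wrist","w1.png");cv2.imwrite("pics/w1b.png",cv2.resize(im[:,:,::-1],None,fx=1.5,fy=1.5))
hsv=cv2.cvtColor(im,cv2.COLOR_RGB2HSV)
print("pred knob",proj(i,(.569,.2995,.025)))
red=(((hsv[:,:,0]<8)|(hsv[:,:,0]>170))&(hsv[:,:,1]>120)&(hsv[:,:,2]>70)).astype(np.uint8)*255
c,_=cv2.findContours(red,cv2.RETR_EXTERNAL,cv2.CHAIN_APPROX_NONE)
for c in sorted(c,key=cv2.contourArea)[::-1][:3]:
    P=np.array([onz(i,*p,.05)[:2]*1000 for p in c[:,0].astype(float)],np.float32);r=cv2.minAreaRect(P);print(r,c[:,0].mean(0))
dk=(hsv[:,:,2]<50).astype(np.uint8)*255
c,_=cv2.findContours(dk,cv2.RETR_EXTERNAL,cv2.CHAIN_APPROX_NONE)
for c in sorted(c,key=cv2.contourArea)[::-1][:5]:
    print("dark",cv2.boundingRect(c),cv2.contourArea(c));
    P=np.array([onz(i,*p,.025)[:2]*1000 for p in c[:,0].astype(float)],np.float32);print(cv2.minAreaRect(P))
E
```

```text
t 1.35 pos [569.  300.1 355.1] toolz [-0.001 -0.    -1.   ] shift [ -0.3  -0.6 175.1] yaw -0.0 q [ 0.37  0.13  1.62  0.    1.4  -1.11] open 0.0857 grip 0.0 F [-0.3  0.2  0.8]
pred knob (np.float64(254.35538752329614), np.float64(173.26838807585773))
((512.8968505859375, 302.5010681152344), (44.28779602050781, 11.75442886352539), 84.62234497070312) [251.78991597 121.58823529]
((466.14007568359375, 306.55023193359375), (58.48014450073242, 7.383725643157959), 85.43115997314453) [251.96575342  67.16438356]
((605.9544067382812, 68.95113372802734), (49.78661346435547, 5.965301036834717), 85.39801025390625) [ 43.7311828  232.31182796]
dark (0, 243, 512, 141) 33574.0
((774.9539184570312, 282.176025390625), (780.400146484375, 246.7942657470703), 84.64765930175781)
dark (219, 72, 67, 34) 2036.5
((483.60943603515625, 305.183837890625), (64.0211410522461, 30.604928970336914), 83.75130462646484)
dark (234, 154, 38, 36) 971.5
((567.3833618164062, 297.72760009765625), (39.11760330200195, 38.1086540222168), 83.42469787597656)
dark (387, 253, 22, 18) 156.5
((698.6766967773438, 457.5122375488281), (33.290626525878906, 16.78836441040039), 41.009132385253906)
dark (327, 321, 16, 20) 72.5
((789.1841430664062, 380.7129821777344), (12.058396339416504, 34.07077407836914), 54.92940902709961)
```

View pics/w1b.png

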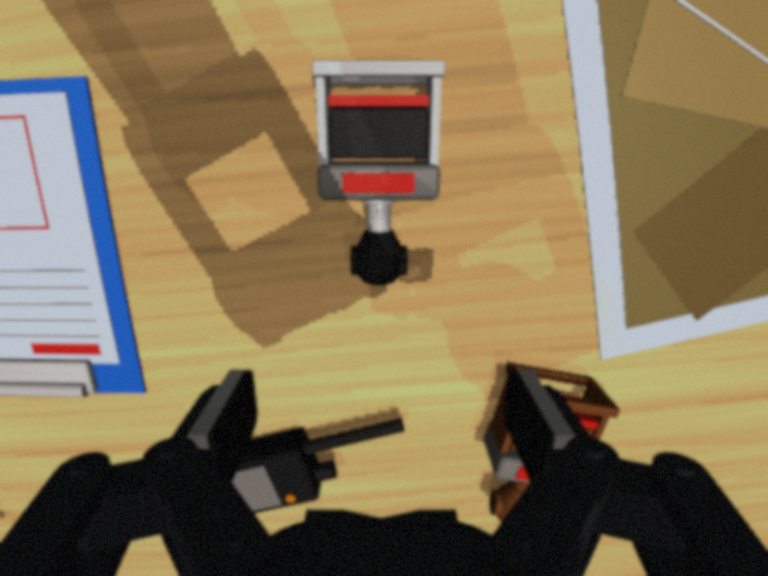

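The wrist picture shows the stamp at (380,130), knob at (378,257), axis aligned with the tool. The tab measures 44.3 x 11.8 mm, which matches, and its distance to the knob is right.

>>> step_arm:
  commands:
    - [100,[1,-2.5,45],0]
    - [100,[1,-2.5,95],0]
    - [100,[1,-2.5,135],0]
    - [100,[1,-2.5,160],0]
    - [100,[1,-2.5,175],0]
    - [100,[1,-2.5,175],0]
    - [40,[1,-2.5,175],0]
    - [40,[1,-2.5,175],0]
    - [30,[1,-2.5,175],0]
    - [30,[1,-2.5,175],0]
    - [30,[1,-2.5,175],0]
    - [30,[1,-2.5,175],0]
  squeeze: 90

```text
t: 2.9
tool_pos: [0.5687, 0.2979, 0.1821]
tool_rot: [0.145, 3.136, 0.002]
contact_force: [0.5, 0.4, 6.4]
opening: 0.038
grip_force: 91.1
```

```bash
python3 go.py .568 .2975 .025 -5.4;python3 - <<'E'
from h import *
im,i=shot("wrist","w2.png");cv2.imwrite("pics/w2b.png",cv2.resize(im[:,:,::-1],None,fx=1.5,fy=1.5))
E
```

```text
t 2.9 pos [568.7 297.9 182.1] toolz [ 0.002  0.001 -1.   ] shift [ 0.7 -0.5  2.1] yaw 0.11 q [ 0.37  0.32  1.71  0.    1.11 -1.11] open 0.038 grip 91.1 F [0.5 0.4 6.4]
```

View pics/w2b.png

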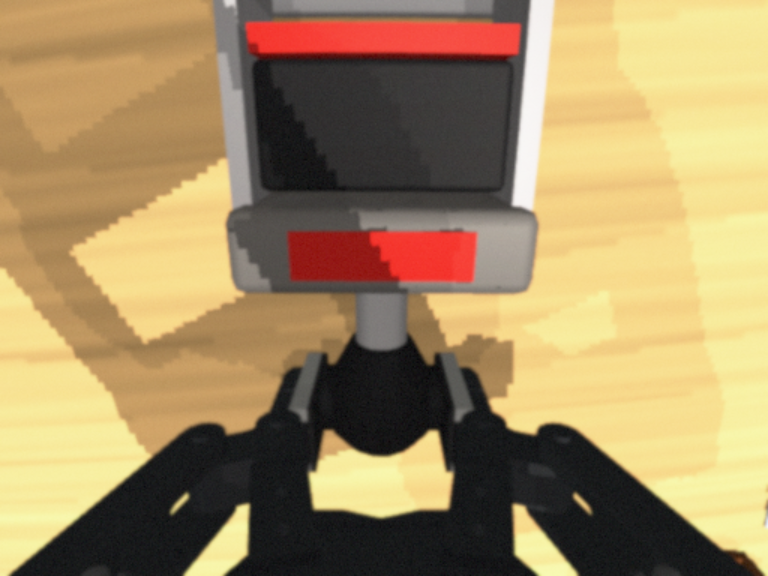

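Picture: pads sit on both cheeks of the knob at (380,400), symmetric. Grip is 91 N at 38 mm, so I lift.

>>> step_arm:
  commands:
    - [30,[0,0,-15],0]
    - [30,[0,0,-45],0]
    - [30,[0,0,-80],0]
    - [30,[0,0,-120],0]
    - [30,[0,0,-160],0]
    - [30,[0,0,-200],0]
    - [30,[0,0,-235],0]
    - [30,[0,0,-250],0]
    - [30,[0,0,-250],0]
    - [30,[0,0,-250],0]

```text
t: 4.2
tool_pos: [0.5676, 0.2975, 0.4279]
tool_rot: [-0.145, -3.134, 0.003]
contact_force: [0.5, -0.2, -3.7]
opening: 0.0382
grip_force: 91.3
```

>>> step_arm:
  commands:
    - [44,[0,0,0],0]
    - [46,[0,0,0],0]
    - [47,[0,0,0],0]
    - [47,[0,0,0],0]
    - [47,[0,0,0],0]
  squeeze: 40

```text
t: 4.82
tool_pos: [0.5683, 0.2976, 0.4315]
tool_rot: [0.145, 3.136, 0.001]
contact_force: [2.0, -0.0, -4.4]
opening: 0.0399
grip_force: 9.9
```

>>> step_arm:
  commands:
    - [47.2,[0,0,0],0]
    - [47.2,[0,0,0],0]
    - [47.2,[0,0,0],0]

```text
t: 5.2
tool_pos: [0.568, 0.2978, 0.4316]
tool_rot: [0.144, 3.137, 0.001]
contact_force: [0.1, 0.0, -0.1]
opening: 0.0407
grip_force: 0.0
```

```bash
python3 go.py .568 .2975 .025 -5.4;python3 - <<'E'
from h import *
im,i=shot("wrist","w3.png");im2,_=shot("scene","s3.png")
a=cv2.resize(im,(640,480))[:,:,::-1][:, :400];b=cv2.resize(im2[100:300,250:450],(400,400))[:,:,::-1]
c=np.zeros((480,800,3),np.uint8);c[:,:400]=cv2.resize(im,(400,300))[:,:,::-1].copy()[:300] if 0 else cv2.copyMakeBorder(cv2.resize(im,(400,300))[:,:,::-1].copy(),0,180,0,0,cv2.BORDER_CONSTANT);c[:400,400:]=b
cv2.imwrite("pics/c3.png",c);print(monitor.get_obs()["grip_force"])
E
```

```text
t 5.2 pos [568.  297.8 431.6] toolz [ 0.001  0.001 -1.   ] shift [ 2.000e-01 -5.000e-01  2.516e+02] yaw 0.13 q [ 0.37  0.08  1.54  0.    1.52 -1.11] open 0.0407 grip 0.0 F [ 0.1  0.  -0.1]
0.0
```

View pics/c3.png

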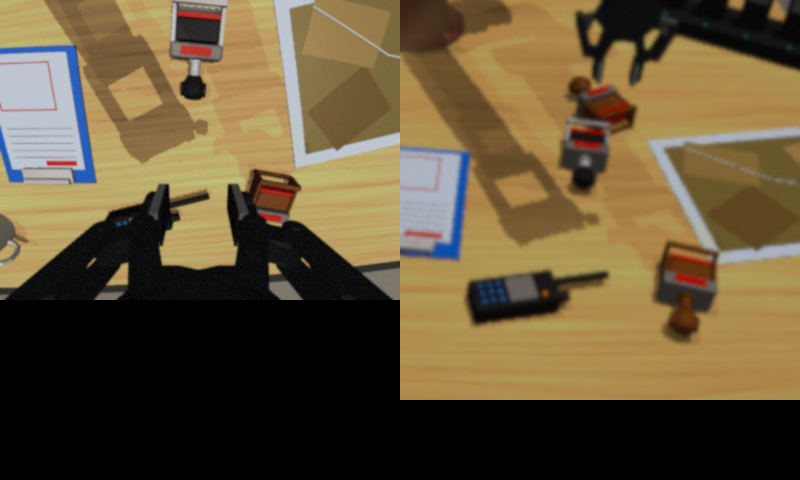

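The stamp slipped out. It is lying on its back again, tab up, at about (195,45) in the left picture and close to the near brown one. I measure it again.

```bash
cat > st.py <<'E'
from h import *
im,i=shot("wrist","w4.png");hsv=cv2.cvtColor(im,cv2.COLOR_RGB2HSV)
red=(((hsv[:,:,0]<8)|(hsv[:,:,0]>170))&(hsv[:,:,1]>120)&(hsv[:,:,2]>70)).astype(np.uint8)*255
cs,_=cv2.findContours(red,cv2.RETR_EXTERNAL,cv2.CHAIN_APPROX_NONE)
for c in sorted(cs,key=cv2.contourArea)[::-1][:4]:
    P=np.array([onz(i,*p,.05)[:2]*1000 for p in c[:,0].astype(float)],np.float32);r=cv2.minAreaRect(P);print("red",np.round(r[0],1),np.round(r[1],1),round(r[2],1),c[:,0].mean(0).round())
dk=(hsv[:,:,2]<50).astype(np.uint8)*255
cs,_=cv2.findContours(dk,cv2.RETR_EXTERNAL,cv2.CHAIN_APPROX_NONE)
for c in sorted(cs,key=cv2.contourArea)[::-1][:5]:
    if cv2.contourArea(c)<8000:
        P=np.array([onz(i,*p,.025)[:2]*1000 for p in c[:,0].astype(float)],np.float32);r=cv2.minAreaRect(P);print("dark",np.round(r[0],1),np.round(r[1],1),round(r[2],1),c[:,0].mean(0).round())
E
python3 st.py
```

```text
red [458.2 303.6] [44.  12.3] 79.3 [251.  65.]
red [412.7 311.9] [59.1  8.1] 79.9 [254.  19.]
red [695.3 421.9] [62.  14.2] 74.2 [354. 245.]
red [749.4 410.5] [44.9 13.8] 73.2 [347. 278.]
dark [428.8 308.7] [62.3 33.3] 79.7 [253.  39.]
dark [510.4 293.7] [37.3 35.1] 79.6 [247. 113.]
dark [696.  457.6] [23.3 11. ] 37.3 [374. 233.]
dark [754.4 433.3] [32.7  3.3] 74.1 [356. 270.]
```

```bash
python3 go.py .512 .2935 .025 -10.4
```

```text
t 5.35 pos [568.  297.7 431.1] toolz [ 0.  0. -1.] shift [ 55.4  -9.4 251.1] yaw 5.12 q [ 0.37  0.08  1.54  0.    1.52 -1.11] open 0.0405 grip 0.0 F [ 0.1  0.5 -1. ]
```

>>> step_arm:
  commands:
    - [100,[30,-5,45],2.5]
    - [100,[55,-9.5,90],5.1]
    - [100,[55,-9.5,140],5.1]
    - [100,[55,-9.5,185],5.1]
    - [100,[55,-9.5,220],5.1]
    - [100,[55,-9.5,240],5.1]
    - [100,[55,-9.5,250],5.1]
    - [40,[55,-9.5,250],5.1]
    - [30,[55,-9.5,250],5.1]
    - [30,[55,-9.5,250],5.1]
    - [30,[55,-9.5,250],5.1]
    - [30,[55,-9.5,250],5.1]
  squeeze: 90

```text
t: 6.85
tool_pos: [0.5132, 0.2936, 0.1824]
tool_rot: [0.284, 3.126, 0.002]
contact_force: [0.8, 0.4, 5.7]
opening: 0.0379
grip_force: 90.9
```

```bash
python3 go.py .512 .2935 .025 -10.4;python3 - <<'E'
from h import *
im,i=shot("wrist","w5.png");im2,_=shot("scene","s5.png")
a=cv2.resize(im,(400,300));b=cv2.resize(im2[100:250,260:460],(400,300),interpolation=cv2.INTER_CUBIC)
cv2.imwrite("pics/c5.png",np.hstack([a,b])[:,:,::-1])
E
```

```text
t 6.85 pos [513.2 293.6 182.4] toolz [ 0.003  0.001 -1.   ] shift [ 1.2 -0.3  2.4] yaw 0.02 q [ 0.39  0.21  1.84 -0.    1.09 -1.  ] open 0.0379 grip 90.9 F [0.8 0.4 5.7]
```

View pics/c5.png

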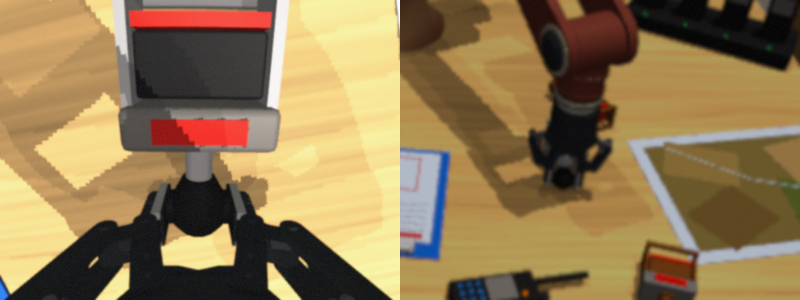

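Grasp is again square on the knob (205,205 in the left view). I lift lower this time and ease in finer steps.

>>> step_arm:
  commands:
    - [30,[0,0,-10],0]
    - [30,[0,0,-35],0]
    - [30,[0,0,-70],0]
    - [30,[0,0,-105],0]
    - [30,[0,0,-130],0]
    - [30,[0,0,-140],0]
    - [30,[0,0,-140],0]
    - [30,[0,0,-140],0]

```text
t: 7.95
tool_pos: [0.5117, 0.293, 0.3186]
tool_rot: [-0.284, -3.126, 0.003]
contact_force: [0.2, -0.1, -3.5]
opening: 0.0381
grip_force: 91.1
```

>>> step_arm:
  commands:
    - [44,[0,0,0],0]
    - [45.5,[0,0,0],0]
    - [46,[0,0,0],0]
    - [46,[0,0,0],0]
    - [46,[0,0,0],0]
    - [46,[0,0,0],0]
  squeeze: 40

```text
t: 8.7
tool_pos: [0.5121, 0.2933, 0.3206]
tool_rot: [-0.284, -3.127, 0.0]
contact_force: [-0.8, 1.0, -4.2]
opening: 0.0391
grip_force: 22.2
```

>>> step_arm:
  commands:
    - [46.4,[0,0,0],0]
    - [46.7,[0,0,0],0]
    - [46.7,[0,0,0],0]
    - [46.7,[0,0,0],0]

```text
t: 9.2
tool_pos: [0.5123, 0.2933, 0.3207]
tool_rot: [-0.284, -3.128, 0.0]
contact_force: [-1.4, -0.3, -3.9]
opening: 0.0402
grip_force: 13.6
```

```bash
python3 -c "
from h import *
o=monitor.get_obs();print(o['t'],o['wrist_torque'],o['grip_force'],o['opening'],o['contact_force'])"
```

```text
9.2 [0.04085311 0.0682272  0.04957163] 13.614038676023483 0.04024531105213814 [-1.39746993 -0.27915672 -3.88146262]
```

>>> step_arm:
  commands:
    - [46.8,[0,0,0],0]
    - [46.8,[0,0,0],0]
    - [46.8,[0,0,0],0]
    - [46.8,[0,0,0],0]
    - [46.8,[0,0,0],0]
    - [46.8,[0,0,0],0]
    - [46.8,[0,0,0],0]
    - [46.8,[0,0,0],0]

```text
t: 10.2
tool_pos: [0.5123, 0.2933, 0.3207]
tool_rot: [0.284, 3.129, -0.0]
contact_force: [0.7, -0.1, -3.1]
opening: 0.0399
grip_force: 12.5
```

```bash
python3 - <<'E'
from h import *
o=monitor.get_obs();print(o['t'],o['wrist_torque'],o['grip_force'],o['opening'],o['contact_force'])
im,i=shot("wrist","w6.png");im2,_=shot("scene","s6.png")
a=cv2.resize(im,(400,300));b=cv2.resize(im2[100:250,260:460],(400,300),interpolation=cv2.INTER_CUBIC)
cv2.imwrite("pics/c6.png",np.hstack([a,b])[:,:,::-1])
E
```

```text
10.2 [ 0.00769197 -0.0430856  -0.01470529] 12.50116154551506 0.039945988989303446 [ 0.65211695 -0.07124552 -3.103709  ]
```

View pics/c6.png

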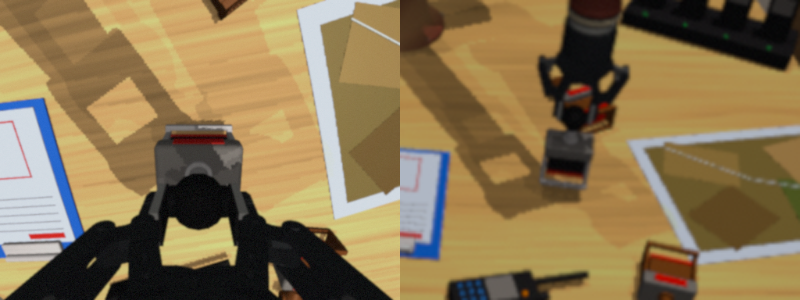

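It now hangs nearly upright (205,165 in the left view), and the tab faces the robot. I ease slightly more and let it settle.

>>> step_arm:
  commands:
    - [46.9,[0,0,0],0]
    - [47,[0,0,0],0]
    - [47,[0,0,0],0]
    - [47,[0,0,0],0]
    - [47,[0,0,0],0]
    - [47,[0,0,0],0]
    - [47,[0,0,0],0]
    - [47,[0,0,0],0]
    - [47,[0,0,0],0]
    - [47,[0,0,0],0]

```text
t: 11.55
tool_pos: [0.5123, 0.2933, 0.3207]
tool_rot: [0.284, 3.129, 0.0]
contact_force: [0.1, -0.4, -4.5]
opening: 0.04
grip_force: 10.4
```

```bash
cat > hang.py <<'E'
from h import *
o=monitor.get_obs();print(round(float(o['t']),2),o['wrist_torque'].round(3),round(float(o['grip_force']),1),round(float(o['opening']),4),o['contact_force'].round(1))
im,i=shot("wrist","w7.png");hsv=cv2.cvtColor(im,cv2.COLOR_RGB2HSV)
M=R.from_rotvec(o['tool_rot']).as_matrix();k=o['tool_pos']+M[:,2]*.155
ax=M[:,0]  # tool x points to the front
cen=k-np.array([0,0,.125]);
def pt(x,y,z): return k+ax*x+M[:,1]*y+np.array([0,0,z-.125])
red=(((hsv[:,:,0]<8)|(hsv[:,:,0]>170))&(hsv[:,:,1]>100)).astype(np.uint8)*255
cs,_=cv2.findContours(red,cv2.RETR_EXTERNAL,cv2.CHAIN_APPROX_NONE)
for c in sorted(cs,key=cv2.contourArea)[::-1][:4]: print("red",cv2.boundingRect(c))
print("pred tab corners",[np.round(proj(i,pt(.0255,y,z))) for y in(-.022,.022) for z in(.063,.075)])
print("pred base front",[np.round(proj(i,pt(.025,y,0))) for y in(-.038,.038)],"topfront",[np.round(proj(i,pt(.025,y,.08))) for y in(-.038,.038)])
cv2.imwrite("pics/hang.png",cv2.resize(im[130:330,150:370],None,fx=3.5,fy=3)[:,:,::-1])
E
python3 hang.py
```

```text
11.55 [ 0.02  -0.015 -0.001] 10.4 0.04 [ 0.1 -0.4 -4.5]
red (218, 171, 73, 14)
red (38, 298, 45, 8)
red (384, 328, 5, 5)
red (375, 368, 3, 5)
pred tab corners [array([222., 181.]), array([220., 187.]), array([289., 181.]), array([291., 187.])]
pred base front [array([211., 160.]), array([299., 160.])] topfront [array([193., 190.]), array([318., 190.])]
```

View pics/hang.png

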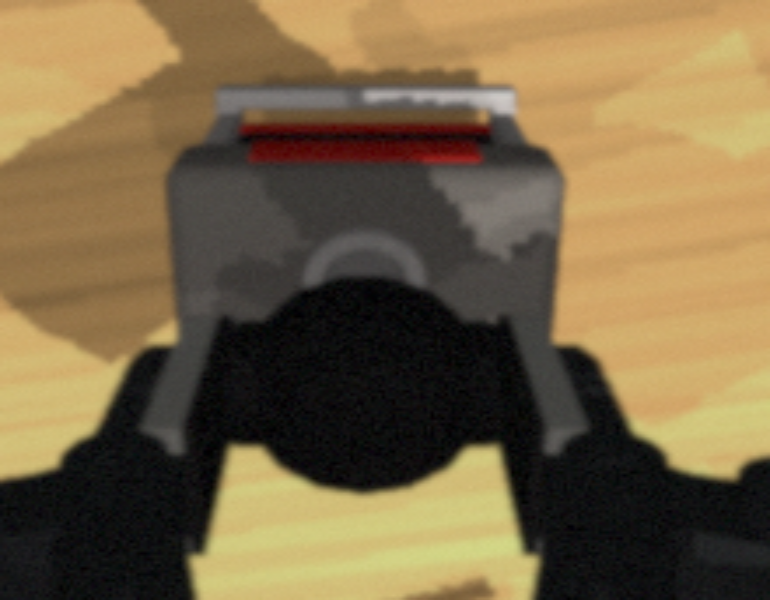

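Picture: the stamp hangs plumb, with the base edge at row 160 as predicted and the tab in front. I tighten and work out the box from the top view.

>>> step_arm:
  commands:
    - [44,[0,0,0],0]
    - [30,[0,0,0],0]
    - [30,[0,0,0],0]
    - [30,[0,0,-20],0]
    - [30,[0,0,-50],0]
    - [30,[0,0,-50],0]
    - [30,[0,0,-50],0]
  squeeze: 90

```text
t: 12.48
tool_pos: [0.5122, 0.2932, 0.3706]
tool_rot: [-0.284, -3.129, 0.0]
contact_force: [0.5, 0.2, -5.0]
opening: 0.0373
grip_force: 91.3
```

```bash
python3 - <<'E'
from h import *
i=eyes.camera_info("top")
P=np.array([onz(i,140+u/4.4-.4,165+v/4.4-.4,.005)[:2]*1000 for u,v in((545,153),(700,165),(690,285),(537,270))]);print(P.round(1),P.mean(0))
h=(P[0]+P[1]-P[2]-P[3])/2;print(np.linalg.norm(h),np.degrees(np.arctan2(h[1],h[0])),np.linalg.norm(P[0]-P[1]))
E
python3 go.py .61 -.005 .22 -5.1
```

```text
[[528.8  52.3]
 [519.5 -53.8]
 [437.6 -45.5]
 [448.8  58.2]] [483.67076858   2.82255221]
81.25675173966249 -5.045937465984061 106.44098306480815
t 12.47 pos [512.2 293.2 370.6] toolz [-0. -0. -1.] shift [-149.9 -275.7   -4.4] yaw -5.28 q [ 0.39 -0.01  1.73 -0.    1.42 -1.  ] open 0.0373 grip 91.3 F [ 0.5  0.2 -5. ]
```

>>> step_arm:
  commands:
    - [30,[-15,-28,0],-1]
    - [30,[-40,-70,-1],-2]
    - [30,[-62,-115,-2],-3]
    - [30,[-85,-160,-3],-4]
    - [30,[-110,-205,-4],-5.3]
    - [30,[-130,-245,-4],-5.3]
    - [30,[-145,-268,-4],-5.3]
    - [30,[-150,-276,-4],-5.3]
    - [30,[-150,-276,-4],-5.3]
    - [30,[-150,-276,-4],-5.3]

```text
t: 13.72
tool_pos: [0.6098, -0.0042, 0.3742]
tool_rot: [-0.137, -3.138, -0.001]
contact_force: [-1.0, 1.2, -3.9]
opening: 0.0369
grip_force: 91.6
```

```bash
python3 go.py .4837 .0028 .15 -5.05; python3 - <<'E'
from h import *
im,i=shot("wrist","w8.png");hsv=cv2.cvtColor(im,cv2.COLOR_RGB2HSV)
print([np.round(proj(i,(x/1000,y/1000,.005))) for x,y in((528.8,52.3),(519.5,-53.8),(437.6,-45.5),(448.8,58.2))])
red=(((hsv[:,:,0]<10)|(hsv[:,:,0]>168))&(hsv[:,:,1]>45)&(hsv[:,:,2]>90)).astype(np.uint8)*255
red=cv2.morphologyEx(red,cv2.MORPH_CLOSE,np.ones((5,5)))
cs,_=cv2.findContours(red,cv2.RETR_EXTERNAL,cv2.CHAIN_APPROX_NONE)
for c in sorted(cs,key=lambda c:-cv2.boundingRect(c)[2]*cv2.boundingRect(c)[3])[:3]:
    P=np.array([onz(i,*p,.005)[:2]*1000 for p in c[:,0].astype(float)],np.float32);r=cv2.minAreaRect(P);print(cv2.boundingRect(c),np.round(r[0],1),np.round(r[1],1),round(r[2],2))
cv2.imwrite("pics/w8b.png",im[:,:,::-1])
E
```

```text
t 13.72 pos [609.8  -4.2 374.2] toolz [-0.001  0.001 -1.   ] shift [126.2  -4.1  69.3] yaw 0.04 q [-0.13  0.04  1.68  0.    1.43 -1.61] open 0.0369 grip 91.6 F [-1.   1.2 -3.9]
[array([299.,  88.]), array([202.,  88.]), array([200.,   5.]), array([301.,   7.])]
(197, 0, 104, 87) [479.6   1.1] [106.7  84.4] 84.86
(222, 180, 66, 5) [631.7  -6.2] [78.5  5.1] 84.93
(219, 170, 71, 4) [618.3  -5.7] [83.6  3.2] 85.8
```

View pics/w8b.png

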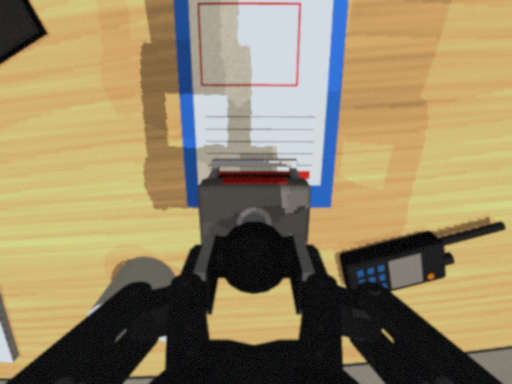

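The picture shows the red box with corners (199,3), (301,3), (300,86) and (200,86), the tray at far left, the mug at (150,285) and the radio at (400,265). The tab faces the box. The two views agree to about 4 mm, giving a box centre near (481.5, 2).

>>> step_arm:
  commands:
    - [30,[20,-1,0],0]
    - [30,[60,-2,0],0]
    - [30,[100,-4,0],0]
    - [30,[122,-5,5],0]
    - [30,[128,-5,25],0]
    - [30,[128,-5,50],0]
    - [30,[128,-5,70],0]
    - [30,[128,-5,79],0]
    - [30,[128,-5,82],0]
    - [30,[128,-5,82],0]
    - [30,[128,-5,82],0]
    - [30,[128,-5,82],0]

```text
t: 15.28
tool_pos: [0.4827, 0.0013, 0.2941]
tool_rot: [0.139, 3.137, 0.001]
contact_force: [-4.3, 2.3, 6.1]
opening: 0.037
grip_force: 92.7
```

```bash
python3 go.py .4815 .002 .13 -5.05
```

```text
t 15.28 pos [482.7   1.3 294.1] toolz [ 0.001  0.    -1.   ] shift [1.3 0.6 9.1] yaw -0.02 q [-0.15 -0.2   2.04  0.    1.3  -1.63] open 0.037 grip 92.7 F [-4.3  2.3  6.1]
```

```bash
cat > tilt.py <<'E'
from h import *
o=monitor.get_obs();im,i=shot("wrist","w9.png");hsv=cv2.cvtColor(im,cv2.COLOR_RGB2HSV).astype(int)
M=R.from_rotvec(o['tool_rot']).as_matrix()
col=slice(235,275)
red=((hsv[:,:,0]<10)|(hsv[:,:,0]>168))&(hsv[:,:,1]>110)
for r in range(140,215,2):
    s=np.where(red[r])[0];s=s[(s>180)&(s<330)]
    print(r,im[r,col].mean(0).round().astype(int),(s.min(),s.max(),len(s)) if len(s) else "")
def pt(d,th,x,y,z,pl=0):
    t=np.radians(th);X=x*np.cos(t)+(z-.125+pl)*np.sin(t);Z=(z-.125+pl)*np.cos(t)-x*np.sin(t)
    return o['tool_pos']+M[:,2]*d+M[:,0]*X+M[:,1]*y-M[:,2]*Z
for d in(.155,.165):
  for th in(-6,0,6):
    for pl in (0,.006): print(d,th,pl,"tabtop,tabbot,topedge,basefront",[np.round(proj(i,pt(d,th,x,.022,z,pl)),1).tolist() for x,z in((.0255,.075),(.0255,.063),(.025,.08),(.025,0))])
E
python3 tilt.py
```

```text
140 [173 156 148] (np.int64(196), np.int64(313), 2)
142 [180 178 169] 
144 [180 178 169] (np.int64(313), np.int64(313), 1)
146 [181 178 170] (np.int64(313), np.int64(313), 1)
148 [180 178 169] (np.int64(196), np.int64(313), 2)
150 [180 178 169] (np.int64(196), np.int64(313), 2)
152 [180 178 169] (np.int64(196), np.int64(313), 2)
154 [182 181 172] 
156 [168 166 159] 
158 [110 107 104] (np.int64(312), np.int64(312), 1)
160 [136 132 131] (np.int64(312), np.int64(312), 1)
162 [134 130 128] (np.int64(197), np.int64(312), 2)
164 [123 120 117] (np.int64(197), np.int64(312), 2)
166 [151 145 133] (np.int64(197), np.int64(197), 1)
168 [131 118 107] (np.int64(197), np.int64(197), 1)
170 [93 43 38] (np.int64(197), np.int64(289), 72)
172 [60 10 10] (np.int64(197), np.int64(290), 74)
174 [12  7  8] (np.int64(220), np.int64(311), 18)
176 [34  9 10] (np.int64(222), np.int64(311), 65)
178 [78 12 10] (np.int64(221), np.int64(311), 67)
180 [84 12  9] (np.int64(198), np.int64(287), 68)
182 [101  18  16] (np.int64(198), np.int64(288), 71)
184 [87 41 38] (np.int64(198), np.int64(310), 70)
186 [62 58 55] 

[... 835 characters left out ...]
8.9, 191.6], [292.2, 198.8], [280.4, 175.6]]
0.165 -6 0 tabtop,tabbot,topedge,basefront [[289.8, 175.9], [287.8, 169.3], [290.6, 179.7], [280.2, 144.2]]
0.165 -6 0.006 tabtop,tabbot,topedge,basefront [[290.8, 179.6], [288.7, 172.5], [291.7, 183.5], [280.7, 146.1]]
0.165 0 0 tabtop,tabbot,topedge,basefront [[288.9, 182.1], [287.0, 177.0], [289.8, 185.2], [279.5, 157.8]]
0.165 0 0.006 tabtop,tabbot,topedge,basefront [[290.0, 184.9], [287.9, 179.5], [290.9, 188.2], [280.0, 159.3]]
0.165 6 0 tabtop,tabbot,topedge,basefront [[288.2, 188.7], [286.3, 185.0], [289.1, 191.1], [278.9, 171.4]]
0.165 6 0.006 tabtop,tabbot,topedge,basefront [[289.3, 190.7], [287.3, 186.8], [290.2, 193.3], [279.5, 172.5]]
```

The features fit d≈165 mm with no tilt: the stamp is plumb and rests on the paper, held 10 mm lower in the fingers than nominal. Now I press.

>>> step_arm:
  commands:
    - [30,[0,0,2],0]
    - [30,[0,0,4],0]
    - [30,[0,0,6],0]
    - [30,[0,0,7],0]
    - [30,[0,0,7],0]
    - [30,[0,0,7],0]

```text
t: 16.08
tool_pos: [0.4828, 0.0013, 0.2877]
tool_rot: [0.139, 3.137, 0.001]
contact_force: [-6.2, 2.5, 10.6]
opening: 0.0376
grip_force: 93.1
```

>>> step_arm:
  commands:
    - [30,[0,0,1],0]
    - [30,[0,0,2],0]
    - [30,[0,0,3],0]
    - [30,[0,0,3],0]
    - [30,[0,0,3],0]

```text
t: 16.7
tool_pos: [0.4829, 0.0013, 0.2851]
tool_rot: [0.139, 3.137, 0.001]
contact_force: [-6.2, 3.6, 12.5]
opening: 0.0374
grip_force: 93.8
```

>>> step_arm:
  commands:
    - [30,[0,0,1],0]
    - [30,[0,0,2],0]
    - [30,[0,0,3],0]
    - [30,[0,0,3],0]
    - [30,[0,0,3],0]

```text
t: 17.32
tool_pos: [0.484, 0.0012, 0.285]
tool_rot: [0.138, 3.133, 0.001]
contact_force: [-8.7, 4.1, 21.6]
opening: 0.0372
grip_force: 95.1
```

>>> step_arm:
  commands:
    - [30,[0,0,1],0]
    - [30,[0,0,2],0]
    - [30,[0,0,2],0]
    - [30,[0,0,2],0]

```text
t: 17.82
tool_pos: [0.4848, 0.0012, 0.285]
tool_rot: [0.138, 3.13, 0.001]
contact_force: [-8.8, 3.9, 28.8]
opening: 0.037
grip_force: 96.4
```

```bash
python3 tilt.py | sed -n '8,25p'; python3 go.py .411 -.304 .16 0
```

```text
154 [167 165 156] (np.int64(194), np.int64(194), 1)
156 [104 101  97] (np.int64(194), np.int64(194), 1)
158 [127 123 122] (np.int64(194), np.int64(314), 2)
160 [139 135 133] (np.int64(194), np.int64(314), 2)
162 [130 126 124] (np.int64(194), np.int64(314), 2)
164 [115 100  95] (np.int64(314), np.int64(314), 1)
166 [99 32 28] (np.int64(195), np.int64(314), 73)
168 [74 14 12] (np.int64(195), np.int64(290), 74)
170 [15  8  9] (np.int64(195), np.int64(313), 25)
172 [10 10 10] (np.int64(195), np.int64(313), 2)
174 [9 9 9] (np.int64(195), np.int64(313), 5)
176 [10  9 10] (np.int64(195), np.int64(313), 8)
178 [43  9 10] (np.int64(219), np.int64(313), 71)
180 [84 12 10] (np.int64(220), np.int64(288), 69)
182 [89 10 10] (np.int64(196), np.int64(289), 72)
184 [95 13 11] (np.int64(196), np.int64(312), 75)
186 [110  29  26] (np.int64(218), np.int64(312), 75)
188 [67 53 50] 
t 17.88 pos [484.8   1.2 285. ] toolz [ 0.008 -0.    -1.   ] shift [  46.4 -310.5  -30.6] yaw -5.06 q [-0.15 -0.19  2.05  0.    1.27 -1.63] open 0.0373 grip 96.4 F [-10.6   4.   29.4]
```

Hard stop at 28.8 N with the frame level, so it has printed. Now I lift straight up and carry it towards the tray.

>>> step_arm:
  commands:
    - [30,[0,0,-5],0]
    - [30,[0,0,-12],0]
    - [30,[0,0,-20],0]
    - [30,[0,0,-35],0]
    - [30,[0,0,-60],0]
    - [30,[0,0,-80],0]
    - [30,[5,-30,-85],0]
    - [30,[11,-75,-85],0]
    - [30,[17,-122,-85],0]
    - [30,[24,-170,-85],0]
    - [30,[24,-170,-85],0]
    - [30,[24,-170,-85],0]

```text
t: 19.38
tool_pos: [0.4432, -0.166, 0.3626]
tool_rot: [-0.14, -3.138, -0.001]
contact_force: [0.4, 1.1, -4.3]
opening: 0.0375
grip_force: 93.0
```

```bash
python3 tilt.py | sed -n '1,25p'; python3 go.py .411 -.304 .15 0;python3 - <<'E'
from h import *
i=eyes.camera_info("wrist");im=cv2.imread("pics/w9.png");g=cv2.cvtColor(im,cv2.COLOR_BGR2HSV)[:,:,2]
m=(g<60).astype(np.uint8)*255;cs,_=cv2.findContours(m,cv2.RETR_EXTERNAL,cv2.CHAIN_APPROX_NONE)
for c in sorted(cs,key=cv2.contourArea)[::-1][:4]:
    P=np.array([onz(i,*p,.014)[:2]*1000 for p in c[:,0].astype(float)],np.float32);r=cv2.minAreaRect(P);print(cv2.boundingRect(c),np.round(r[0],1),np.round(r[1],1),round(r[2],1))
print("pred tray",proj(i,(.411,-.304,.004)))
im,i=shot("top","top2.png");h=cv2.cvtColor(im,cv2.COLOR_RGB2HSV);h0=cv2.cvtColor(cv2.imread("pics/top0.png"),cv2.COLOR_BGR2HSV)
for n,z in((("box"),.005),):
    a=im[195:235,255:305].astype(int).mean(2).round().astype(int);print(a[::3,::3])
E
```

```text
140 [197 163 104] 
142 [196 162 103] 
144 [185 150  95] 
146 [172 135  86] 
148 [172 135  85] 
150 [164 130  82] 
152 [141 111  71] 
154 [124 101  73] 
156 [132 127 123] 
158 [190 186 184] 
160 [173 168 165] 
162 [136 128 121] 
164 [134 107  73] 
166 [128  99  62] 
168 [107  51  33] (np.int64(219), np.int64(277), 53)
170 [100  18  15] (np.int64(218), np.int64(289), 72)
172 [34 13 13] (np.int64(218), np.int64(289), 70)
174 [55 13 14] (np.int64(222), np.int64(286), 65)
176 [101  16  14] (np.int64(221), np.int64(286), 66)
178 [109  17  14] (np.int64(221), np.int64(286), 66)
180 [155  31  27] (np.int64(220), np.int64(287), 68)
182 [127  63  59] (np.int64(222), np.int64(286), 65)
184 [92 88 84] 
186 [106 101  96] 
188 [110 105 100] 
t 19.43 pos [ 443.3 -165.6  362.6] toolz [-0.  0. -1.] shift [  20.  -140.8   57.5] yaw -5.05 q [-0.51 -0.29  2.    0.    1.44 -2.  ] open 0.0376 grip 93.0 F [-1.  -0.3 -3. ]
(8, 221, 504, 163) [ 652.1 -184.9] [794.6 290.6] 84.9
(40, 64, 266, 158) [ 402.5 -255.3] [154.9 274.6] 6.6
(9, 358, 5, 5) [ 710.6 -566.2] [ 3.3 13.5] 38.1
(18, 359, 4, 5) [ 712.9 -552.3] 
[... 386 characters left out ...]
166 155 165 164 163 164 164 164 163 164 165 164 152 156  90]
 [166 166 165 153 164 164 164 165 165 166 165 164 164 164 144 156  88]
 [166 166 161 155 164 164 165 165 166 166 166 166 165 165 141 154  87]
 [166 166 158 159 164 164 164 165 166 166 166 167 166 167 140 153  87]
 [166 165 155 163 164 163 164 166 166 166 166 166 166 166 143 141  87]
 [166 165 154 163 163 164 166 166 166 165 166 167 166 166 139 136  88]
 [166 165 146 156 161 160 165 165 167 166 166 167 167 164 146 131  88]
 [165 165 162 157 155 153 146 144 145 145 143 146 153 151 147 126  87]
 [128 133 145 150 152 155 159 162 163 164 166 166 164 164 164 119  92]
 [115 109 103  96 100  98  97  96  97 107 116 125 120 132 143 104 102]]
```

```bash
python3 - <<'E'
from h import *
a=cv2.imread("pics/top0.png").astype(int);b=cv2.imread("pics/top2.png").astype(int)
d=(b-a)[204:226,268:294];print("diff top interior",d.mean((0,1)),d.std((0,1)),abs(d).max((0,1)))
i=eyes.camera_info("wrist");w=cv2.imread("pics/w9.png")
C=[np.round(proj(i,(x/1000,y/1000,.005))) for x,y in((528.8,52.3),(519.5,-53.8),(437.6,-45.5),(448.8,58.2),(482,2))];print(C)
u,v=map(int,C[4]);
if 0<u<512 and 0<v<384: print(w[max(0,v-25):v+26:5,max(0,u-30):u+31:6].min(2))
E
```

```text
diff top interior [ 6.69755245 10.03321678  9.92832168] [3.54853377 0.50238745 0.63694692] [12 12 12]
[array([435., 218.]), array([351., 219.]), array([359., 152.]), array([447., 155.]), array([398., 186.])]
[[234 235 235 234 235 234 235 235 235 235 234]
 [234 234 235 234 234 233 235 235 233 234 235]
 [234 235 233 234 235 233 234 234 233 234 234]
 [235 234 235 235 235 235 234 233 234 234 234]
 [235 234 233 233 234 234 235 234 235 234 234]
 [234 234 235 235 234 234 233 235 234 234 235]
 [235 235 234 235 234 234 234 234 233 233 236]
 [234 235 233 235 235 233 235 234 235 234 234]
 [233 234 233 235 234 234 234 235 234 234 234]
 [234 234 234 235 235 233 235 233 235 233 234]
 [234 235 234 235 235 234 233 234 235 234 234]]
```

```bash
python3 - <<'E'
from h import *
a=cv2.imread("pics/top0.png").astype(int);b=cv2.imread("pics/top2.png").astype(int)
print((b-a)[204:226:2,266:296:2,0]);print(b[204:226:4,266:296:3,0]);print(a[204:226:4,266:296:3,0])
w=cv2.imread("pics/w9.png").astype(int);p=w[158:214,356:432];print(p.reshape(-1,3).std(0));print(p[::6,::6,0]);print(p[::6,::6,2])
E
```

```text
[[10  7  4  2  3  2  1  3  1 -1  0  4  5  5  5]
 [ 9  6  5  4  3  3  3  3  2  0  2  3  5  4  4]
 [ 7  7  5  4  2  4  3  4  5  4  2  1  4  4  2]
 [ 5  5  5  4  4  6  4  7 11  9  5  2  2  3  4]
 [ 3  5  5  4  6  8  7 10 10 11 10 10  7  5  6]
 [ 3  3  3  5  7  7  9 11 11 10 11 11 10  8  6]
 [ 3  3  3  5  4  7 10 10  9 10 10 11 10 10 11]
 [ 5  2  3  3  5  8 10 11 11 11 10 11 11 10 11]
 [ 2  2  1  3  9 10 10 11 10 10 11 11 11 11  9]
 [ 3  1  2  4 10  9 11 10  9 10 11 11 11 11  8]
 [ 3  1  0  7 10 11 11 11 11 11 11 11 10 11  7]]
[[170 165 163 163 161 162 159 162 164 162]
 [168 166 164 164 164 165 164 162 164 163]
 [164 165 164 167 167 171 171 170 167 164]
 [163 163 165 165 170 170 170 170 170 171]
 [163 161 163 170 170 171 170 171 171 170]
 [163 161 167 171 171 170 171 171 170 169]]
[[160 160 161 161 160 160 160 159 159 158]
 [161 160 160 160 161 160 160 160 160 160]
 [161 161 160 159 160 160 160 159 160 159]
 [160 160 160 160 160 160 160 161 160 160]
 [161 159 160 160 160 160 160 160 160 160]
 [160 160 160 160 160 160 160 160 160 161]]
[7.49183699 6.90485365 1.03887716]
[[222 243 242 246 
[... 383 characters left out ...]
7 238 241 244 240 241 240 241 242 242]
 [240 239 241 240 239 239 239 238 240 240 241 240 245]
 [239 240 242 241 238 240 239 236 240 238 241 245 245]]
[[232 234 233 235 235 234 234 233 235 235 233 235 234]
 [228 235 234 233 236 233 235 235 234 234 236 233 235]
 [225 234 234 233 234 234 234 234 235 235 233 234 235]
 [228 234 235 234 235 235 235 235 234 233 234 234 234]
 [232 235 235 234 233 235 234 234 234 235 235 233 234]
 [232 233 235 232 234 236 235 235 235 234 233 234 234]
 [234 232 234 233 234 234 235 233 236 235 234 233 234]
 [235 235 235 233 234 234 235 234 235 235 235 235 234]
 [234 234 234 234 234 235 235 233 235 233 235 233 234]
 [235 232 234 233 233 234 234 233 234 234 233 233 234]]
```

The paper shows only gloss changes and no visible mark. The force and travel (spring slope, then a stop at 12 mm) say it was fully pressed. Now to the tray.

>>> step_arm:
  commands:
    - [30,[5,-35,0],0]
    - [30,[11,-80,0],0]
    - [30,[16,-115,0],0]
    - [30,[20,-136,0],0]
    - [30,[20,-141,5],0]
    - [30,[20,-141,22],0]
    - [30,[20,-141,42],0]
    - [30,[20,-141,54],0]
    - [30,[20,-141,60],0]
    - [30,[20,-141,62],0]
    - [30,[20,-141,62],0]
    - [30,[20,-141,62],0]

```text
t: 20.98
tool_pos: [0.4111, -0.305, 0.3015]
tool_rot: [0.139, 3.137, -0.002]
contact_force: [-0.3, 0.6, -2.9]
opening: 0.0376
grip_force: 93.4
```

>>> step_arm:
  commands:
    - [30,[0,0,1],0]
    - [30,[0,0,2],0]
    - [30,[0,0,3],0]
    - [30,[0,0,4],0]
    - [30,[0,0,4],0]
    - [30,[0,0,4],0]

```text
t: 21.72
tool_pos: [0.4109, -0.3048, 0.2967]
tool_rot: [-0.139, -3.138, -0.0]
contact_force: [-0.6, 0.2, -3.2]
opening: 0.0374
grip_force: 93.4
```

>>> step_arm:
  commands:
    - [30,[0,0,0.7],0]
    - [30,[0,0,1.4],0]
    - [30,[0,0,2],0]
    - [30,[0,0,2],0]
    - [30,[0,0,2],0]

```text
t: 22.35
tool_pos: [0.411, -0.3048, 0.2953]
tool_rot: [0.139, 3.138, -0.001]
contact_force: [-0.5, 1.6, 3.4]
opening: 0.0371
grip_force: 94.2
```

It touches down at the expected height (0.295), so I release gently.

>>> step_arm:
  commands:
    - [44,[0,0,0],0]
    - [46,[0,0,0],0]
    - [46.5,[0,0,0],0]
    - [47,[0,0,0],0]
    - [48,[0,0,0],0]
    - [50,[0,0,0],0]
    - [55,[0,0,0],0]
    - [65,[0,0,0],0]
    - [75,[0,0,0],0]
    - [75,[0,0,0],0]
  squeeze: 40

```text
t: 23.6
tool_pos: [0.4109, -0.3047, 0.2947]
tool_rot: [-0.139, -3.138, 0.0]
contact_force: [0.3, -0.1, 0.9]
opening: 0.0641
grip_force: 0.0
```

>>> step_arm:
  commands:
    - [75,[0,0,-5],0]
    - [75,[0,0,-15],0]
    - [75,[0,0,-30],0]
    - [75,[0,0,-60],0]
    - [75,[0,0,-100],0]
    - [75,[-40,60,-130],0]
    - [75,[-60,120,-130],0]
    - [75,[-60,180,-130],0]
    - [75,[-60,180,-130],0]
    - [75,[-60,180,-130],0]

```text
t: 24.85
tool_pos: [0.4866, -0.1304, 0.4256]
tool_rot: [0.137, 3.138, -0.002]
contact_force: [0.7, 0.1, 0.2]
opening: 0.0644
grip_force: 0.0
```

```bash
python3 - <<'E'
from h import *
o=monitor.get_obs();print(o['t'],o['tool_pos'],o['grip_force'],o['contact_force'])
im,i=shot("top","top3.png");im=im[:,:,::-1];hsv=cv2.cvtColor(im.copy(),cv2.COLOR_BGR2HSV);a=cv2.imread("pics/top0.png").astype(int)
for n,p in(("tray c",(.411,-.304,.004)),("knob",(.411,-.3045,.129)),("top",(.411,-.3045,.084))): print(n,np.round(proj(i,p),1))
d=(abs(im.astype(int)-a).max(2)>45).astype(np.uint8)*255
cs,_=cv2.findContours(d,cv2.RETR_EXTERNAL,cv2.CHAIN_APPROX_SIMPLE)
for c in cs:
    if cv2.contourArea(c)>15: print("changed",cv2.boundingRect(c),cv2.contourArea(c))
g=cv2.cvtColor(im.copy(),cv2.COLOR_BGR2GRAY)[205:270:3,350:418:3];print(g)
E
```

```text
24.85 [ 0.48659726 -0.13038933  0.42562691] 0.0 [0.72153907 0.0589712  0.19153956]
tray c [382.3 237.1]
knob [395.2 235.6]
top [390.3 236.2]
changed (10, 372, 30, 12) 191.5
changed (266, 353, 53, 31) 833.5
changed (0, 351, 35, 25) 224.0
changed (265, 348, 6, 9) 17.5
changed (181, 345, 66, 39) 1646.0
changed (36, 327, 25, 15) 163.0
changed (218, 325, 51, 30) 537.0
changed (0, 313, 29, 26) 362.0
changed (77, 285, 138, 78) 4201.5
changed (162, 180, 34, 49) 965.0
changed (271, 149, 136, 235) 14053.5
[[ 30  36  25  24  30  34  37  41  43  46  48  45  21  52  67  66  61 124
  139 137 137 136 137]
 [ 41  29  27  24  46  47  32  31  36  40  39  26  23  65  67  65  82 145
  144 144 145 144 143]
 [ 28  39  48  77  90  92  84  73  40  29  27  19  40  67  68  65  39 131
  137 139 139 139 139]
 [ 86  89  94  95  94  95  99 140  86  17  19  19  57  68  68  55  20 112
  142 142 141 140 141]
 [ 95  95  96  96  96  95 117 132  41  19  18  27  67  68  67  37  26  61
  141 142 142 142 142]
 [102  98  97  96  92  75  64  33  16  19  15  46  68  67  63  27  26  26
  128 142 143 143 143]
 [136 113  81  56
[... 835 characters left out ...]
 26  26  21  71 143]
 [ 58  60  60  63  62  50  30  36  70  69  68  34  26  25  24  23  25  25
   26  55 101 143 152]
 [ 59  58  59  60  58  57  51  56  70  70  62  29  27  26  24  26  33  72
  119 138 142 141 141]
 [ 59  58  57  55  53  51  37  69  70  70  43  26  26  23  52 100 133 146
  145 145 144 144 144]
 [ 58  55  54  49  45  36  46  72  72  68  27  32  71 113 141 144 143 143
  142 141 143 143 142]
 [ 46  54  51  46  36  22  61  68  71  65  97 133 143 143 142 142 140 141
  139 140 139 140 139]
 [ 71  49  40  43  28  36  60  61  67 125 142 142 143 141 143 143 143 144
  144 143 143 143 143]
 [ 52  55  72  39  21  53  57  58  89 139 140 140 140 140 139 139 138 139
  138 138 138 140 140]]
```

```bash
python3 -c "
from station import finish_job
print(finish_job())"
```

```text
the job is handed in; nothing more can be done
None
```

The job is handed in: the stamp was pressed to its stop inside the red box, tab towards the bottom of the form, and now stands upright in the tray; but it fell to the table on my first try at easing the grip, and no ink mark showed in the images, so the print is inferred from the knob's travel and force.

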